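Pop the button cap off the aquarium timer box

ROBOT

A 6-joint arm with a two-finger parallel gripper is mounted at the origin on the work surface. World frame = base frame: x ahead of the robot, y to its left, z up, the work surface at z = 0. Lengths are in m, angles in rad, forces in N, time in s.
With the tool pointing down it reaches from about 0.25 to 0.775 m from the base axis. Payload 4 kg.
Tool frame: the origin (TCP) lies between the finger pads; the fingertips stand 14 mm ahead of it and the grasp point (between the pads) lies 5 mm behind it; z points along the fingers, y is the line along which they close (so a half turn about z gives the same grasp; the last joint's range is limited). The gripper opens to 85 mm and grips with 20 to 120 N. Pads are 22 mm wide; open, the fingers measure 114 mm over their backs; the gripper's body (76 mm by 85 mm) begins 54 mm behind the grasp point. The pads swing forward as they close: fully open they stand 13 mm farther back than shut.
Start: joints at [1.006, 0.087, 1.371, -0, 1.684, -0.103], TCP at [0.245, 0.492, 0.245] pointing down, gripper open.
Joint ranges: [-3.1, 3.1], [-0.76, 2.03], [0.27, 2.55], [-1.08, 4.22], [0.17, 2.65], [-2.57, 2.57]. Speed limits (rad/s): [2.79, 2.79, 3.14, 3.14, 3.14, 3.14].

INTERFACE

Orientations are given as a rotation vector (axis times angle).
In Python, from cell import r, cams gives the robot as it stands.
- The arm moves only by the shell command python3 -m creep 'ROWS' [FORCE]. ROWS is JSON, a list of rows, each a list of 7 numbers: the shift along the tool's x, y, z as a fraction of full scale, then the turn, a rotation vector about the tool's x, y, z as a fraction of full scale, then the opening, from 0 (shut) to 1 (fully open). A call has exactly 8 rows; each row shifts and turns the commanded pose from where the row before left it, along the tool's axes as they then stand; what a row does not reach is not made up. Full scale, the value 1, is 0.5 m for a shift and 0.1 rad for a turn. A row lasts 1/10 s, in which the tool goes at most 50 mm and 8.59 degrees, less where a joint would pass 70% of its speed; a pose out of reach is approached as far as the arm can. A call with a number of a shift or a turn outside -1 to 1 is refused whole. A call with a gripper value outside its range is refused whole. The fingers move at their own pace and stop on an object; FORCE is the grip in N (left out, the last holds). Time passes only in rows, so rows that do not move let the fingers close, or fill a call up. It gives the time, the measured TCP pose, the force, the opening and the grip force at its end, in the units of the state.
- r.observe(): the state, without advancing time (a new reading comes with each control period).
- cams.read_camera(name): name is "scene" or "top" or "wrist"; returns (picture, depth): 400x640x3 uint8, blue, green, red; 400x640 float32, m along the optical axis (not along the pixel's ray), 0 where there is no reading.
- cams.camera_model(name): a dict with "fovy" (degrees; the focal length in pixels is half the picture's height over the tangent of half this angle, whatever the lens; pixels are square), "cx", "cy" (the principal point, pixels), "R" (3x3) and "t" (3): a world point X has camera coordinates R X + t; the wrist camera has in their place "tool_from_camera" (4x4, takes a point from camera to tool coordinates, whose origin is the TCP and whose axes are the flange's). Camera axes: x right, y down, z forward; pixel columns grow to the right and rows downward; lengths in m; the calibration is good to about 2 mm. A picture is of the moment at which its call begins: read the wrist's pose just before it. camera_model takes no time and is no camera call.
- r.hand_in(): hands the job in; it is judged then, once.
The state is a dict: "clock": time; "qpos": joint angles; "dq": joint speeds; "joint_efforts": joint torques, N m; "tool_pos": TCP position; "ee_rot": TCP orientation; "wrist_force": force on the tool from outside, world axes, zero at the start; "moment": the same for the moment, N m; "opening": finger opening in m; "gripper_force": force on a finger pad.
Only numpy, scipy, OpenCV 4.12 (cv2) and the standard library are available. Lean on these libraries where they do the work, as an engineer would, in place of code of your own. Each camera call takes 0.05 s, during which the arm holds its last target. There are 200 camera calls.

TASK

The feed-pause button on the aquarium timer box sticks, so its red cap has to come off for rinsing. Take the steel stirrup puller by its black grip, hook its two feet under the rim of the cap and pull straight up until it snaps off, without pressing the button or touching the cap with the gripper; then set the cap down gently in the blue rinse tray, dome up, draw the puller out from under it and stand the puller back on its mat. Leave everything else where it is.

Things in the scene. Friction and masses are not known exactly. Their poses are not given: they have to be found in the camera images.
- puller: stainless stirrup puller with a black grip, 125 mm high, 86 mm wide, 170 g, standing on its two feet on the mat. Origin on its underside, midway between the feet; x along the feet, y from foot to foot, z up the grip. The same after a half turn about z. Upright legs 30 mm wide in x, inner faces at y = +-40 mm; bridge from 55 to 61 mm above the origin
- puller_feet (a point): midway between the puller's feet, level with their tops, 5 mm above its origin. Each foot is a flat plate 46 mm long (x -23 to 23 mm), 5 mm thick, reaching inward from |y| = 43 mm to |y| = 20 mm: the slot between them is 40 mm wide and open at both ends, so it slides round the cap's skirt from the side
- puller_grip (a point): middle of the puller's black rubber grip, 95 mm above the puller's origin. The grip is 24 x 24 mm in section, faces square to the puller's x and y, from 61 to 123 mm above the origin, on its z axis
- cap: red plastic mushroom cap on the button, 64 mm in diameter, 34 mm high, about 70 g. Origin at the foot of its skirt, on its axis; z up to the dome. Skirt 30 mm in outside diameter, z 0 to 16 mm. Starts snapped home on the stem; it comes free with a straight pull of about 9 N after rising about 10 mm, and clears the stem after 15 mm
- cap_rim (a point): on the cap's axis, level with the flat underside of its rim, 16 mm above its origin. The rim reaches out from the skirt (radius 15 mm) to radius 32 mm; its edge is 5 mm thick, the dome rises 18 mm above this point
- button_seat (a point): where the cap's origin lies when it is home: on the button's axis, 62 mm above the counter, 12 mm above the box lid. Between lid and rim is a gap of 28 mm all round the skirt; near the axis a steel nut of 19 mm radius stands 6 mm above the lid
- feed_button (a joint): how far the button is pressed, m: 0 up, 0.005 fully down; springs back; pressing takes about 5 N to start
- timer_box: white timer switch box with display and keys, screwed to the counter, 120 mm in x, 170 mm in y (214 mm with the ears at counter level), lid 50 mm above the counter, cable glands to 20 mm out on its +x side. Origin at the centre of its underside. The button stands on the lid at x = 0, y = +34 mm; display and keys rise less than 4 mm over the lid
- tray: blue rinse tray, fixed, 260 mm in x, 170 mm in y, 18 mm high, walls and floor 4 mm thick. Origin at the centre of its underside; floor surface at z = 4 mm. The airstone lies in its +x end, about 95 mm from the middle; the rest is free
- mat: dark blue-green silicone tool mat, fixed, 160 mm in x, 140 mm in y, 4 mm thick. Origin at the centre of its underside
- airstone: blue ceramic bar airstone with a small clear nipple, 22 x 82 x 20 mm, long in y, loose in the tray. Origin at the centre of its underside
- thermometer: glass thermometer, 150 mm long in x, 13 mm high, with a sucker up to 22 mm wide at one end, lying on the counter. Origin at the centre of its underside
- food_jar: fish food jar, 64 mm diameter, 85 mm high. Origin at the centre of its underside
- water_bottle: water conditioner bottle, 56 mm diameter, 140 mm high. Origin at the centre of its underside
- test_vial: test reagent bottle, 36 mm diameter, 75 mm high. Origin at the centre of its underside
- algae_magnet: algae magnet, black block 45 x 90 x 24 mm with a green handle to 42 mm height. Origin at the centre of its underside
Not all that is in view belongs to the job. There is more than one size of the puller; the job needs the smaller. Of the things that look like the mat, the larger one is meant.

How it is judged:
On the way, in this order (a step that is already met when the one before it is completed fails the run):
1. the cap has been pulled off the stem and rides on the puller, clear above the button (z of cap in the frame of button_seat above 0.022 m and contact force between puller and cap above 0.2 N and angle between cap's own z axis and vertical below 0.3 rad), for 0.2 s.
2. the cap stands dome up on the floor of the tray and the puller no longer bears on it (x of cap in the frame of tray between -0.1 and 0.1 m and y of cap in the frame of tray between -0.055 and 0.055 m and z of cap in the frame of tray below 0.009 m and angle between cap's own z axis and vertical below 0.15 rad and contact force between puller and cap below 0.05 N and linear speed of cap below 0.02 m/s), for 0.2 s.
At the end, for the whole second after the job is handed in: the cap stands dome up (within 0.15 rad) at rest on the tray floor, clear of the puller, within 100 mm of the tray's middle lengthwise and 55 mm crosswise; the puller stands on its feet (within 0.1 rad) on the mat, its middle 5 mm or more inside the mat's edge; the button is up (all of step 2 and x of puller in the frame of mat between -0.075 and 0.075 m and y of puller in the frame of mat between -0.065 and 0.065 m and z of puller in the frame of mat below 0.009 m and angle between puller's own z axis and vertical below 0.1 rad and linear speed of puller below 0.02 m/s and value of joint feed_button below 0.002 m); the robot touches nothing.
It fails at once if the button is pressed more than 3 mm (value of joint feed_button above 0.003 m).
It fails at once if the gripper or the arm touches the cap (contact force between any of the fingers, the arm and cap above 0.5 N).
It fails at once if the cap is levered over (more than 0.3 rad) while it is still on the stem, instead of being pulled straight (distance between cap and button_seat below 0.014 m and angle between cap's own z axis and vertical above 0.3 rad).
It fails at once if the cap is dropped (falls free of the puller faster than 0.5 m/s near the counter) (linear speed of cap above 0.5 m/s and height (world z) of cap below 0.06 m and contact force between puller and cap below 0.05 N).
It fails at once if a bystander (airstone, thermometer, jar, bottle, vial or magnet) is moved more than 30 mm (distance of any of thermometer, airstone, food_jar, water_bottle, test_vial, algae_magnet from where it was at the start of the episode above 0.03 m).
It also fails if it takes over 69 s, if anything falls off the work surface, if the arm or the gripper's body presses on something with over 40 N, if the wrist force passes 120 N, or if a joint passes its speed limit or range.

## Working session

There is one attempt and no reset: what is moved stays moved. The work goes in short steps, Python scripts to look and compute and a shell command to move; the robot and the scene stay as the last step left them, time stands still between calls to the robot, and variables do not carry over. Pictures are saved under pics/ and viewed, at most 14 in all, crops included, and the job is handed in when it is done.

```bash
ls; mkdir -p pics; python3 - <<'E'
from cell import r,cams
import cv2,numpy as np
print(r.observe())
for n in("top","scene"):
    p,d=cams.read_camera(n); cv2.imwrite(f"pics/{n}0.png",p); np.savez(f"{n}0.npz",p=p,d=d); print(n,cams.camera_model(n))
print(cams.camera_model("wrist"))
E
```

```text
pics
{'clock': 0.0, 'qpos': array([ 1.00594943e+00,  8.79757867e-02,  1.37232741e+00, -2.51510647e-05,
        1.68363000e+00, -1.03097352e-01]), 'dq': array([ 8.08682521e-04, -7.16126848e-04, -5.68598892e-04, -9.19792964e-05,
        7.58920494e-04,  6.88127498e-05]), 'joint_efforts': array([ 3.91491740e-04, -3.51869130e+01, -3.13270462e+01, -2.15375485e-04,
        1.08962235e-02,  1.09711911e-05]), 'tool_pos': array([0.24477453, 0.49197219, 0.24409065]), 'ee_rot': array([-0.71872173, -3.05750873,  0.00348542]), 'wrist_force': array([-0.30600186, -0.48731669,  0.86020624]), 'moment': array([-0.01282882, -0.01245521, -0.00079285]), 'gripper_force': 0.0, 'opening': 0.08539912253965817}
top {'fovy': 51.98447613074319, 'cx': 313.8323452301709, 'cy': 196.77386598165575, 'R': array([[-0.02625649, -0.99961186,  0.00931253],
       [-0.99831691,  0.02573832, -0.05197013],
       [ 0.05171027, -0.01066141, -0.99860522]]), 't': array([-0.05524108,  0.53390738,  1.0700449 ])}
scene {'fovy': 55.94403020221425, 'cx': 322.01387160536206, 'cy': 195.40107505482936, 'R': array([[-0.55843862,  0.8292589 , -0.02181707],
       [ 0.50507239,  0.3190267 , -0.80195003],
       [-0.65806397, -0.45885907, -0.5969926 ]]), 't': array([ 0.36625363, -0.17062958,  1.53151077])}
{'fovy': 59.697377087344414, 'cx': 320.1207251349854, 'cy': 199.14342276699074, 'tool_from_camera': array([[ 8.47878645e-06, -9.59723572e-01, -2.80946017e-01,
         7.18234081e-02],
       [ 9.99999995e-01,  3.49386622e-05, -8.91725447e-05,
         5.51186755e-04],
       [ 9.53968712e-05, -2.80946015e-01,  9.59723568e-01,
        -1.28622209e-01],
       [ 0.00000000e+00,  0.00000000e+00,  0.00000000e+00,
         1.00000000e+00]])}
```

View pics/top0.png

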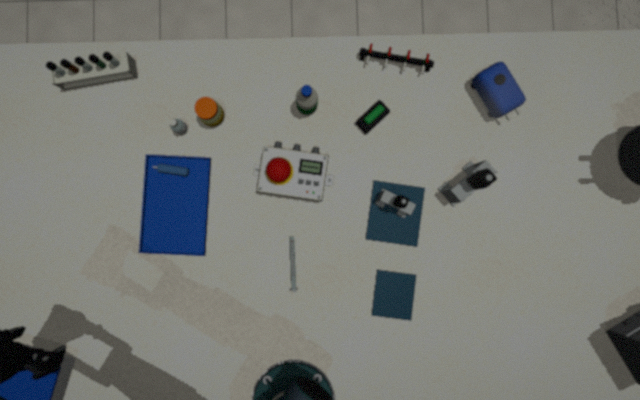

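View pics/scene0.png

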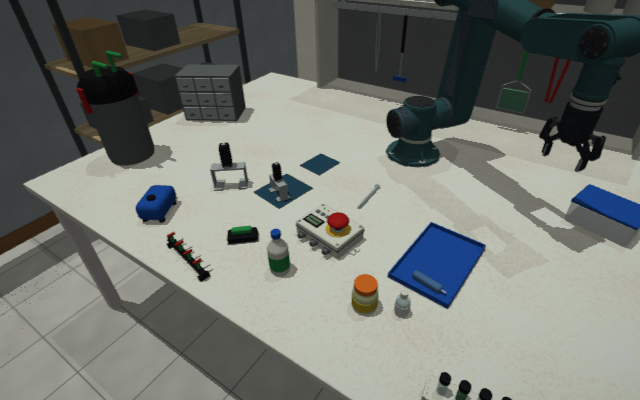

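The top view shows two pullers: A at (397,203), small, on the larger mat (395,213), and B at (468,182), larger and off the mats. The smaller mat is at (394,295). I choose A and the large mat. The cap is at (278,170), the box at (293,173) and the tray at (176,205). The other blue box in the top view's bottom-left corner at (30,370) is not the tray, because it has no airstone.

```bash
cat > h.py <<'E'
import numpy as np,cv2
from cell import r,cams
from scipy.spatial.transform import Rotation as Ro
def cloud(n,p,d,tp=None,er=None):
    m=cams.camera_model(n); f=200/np.tan(np.radians(m["fovy"]/2))
    v,u=np.mgrid[:400,:640]; X=np.stack([(u-m["cx"])/f*d,(v-m["cy"])/f*d,d],-1)
    if n=="wrist":
        T=m["tool_from_camera"]; X=X@T[:3,:3].T+T[:3,3]; X=X@Ro.from_rotvec(er).as_matrix().T+tp
    else: X=(X-m["t"])@m["R"]
    X[d<=0]=np.nan
    return X
def rect(P):
    c,s,a=cv2.minAreaRect((P[:,:2]*1000).astype(np.float32)); return np.round(c,1),np.round(s,1),round(a,1)
def snap(n):
    o=r.observe(); p,d=cams.read_camera(n); return p,cloud(n,p,d,o["tool_pos"],o["ee_rot"])
E
python3 - <<'E'
from h import *
z=np.load("top0.npz");p,d=z["p"],z["d"];X=cloud("top",p,d)
hsv=cv2.cvtColor(p,cv2.COLOR_BGR2HSV)
def box(u0,v0,u1,v1):
    m=np.zeros((400,640),bool);m[v0:v1,u0:u1]=1;return m
def rep(n,m):
    P=X[m&np.isfinite(X[...,2])]; print(n,len(P),"mean",np.round(P.mean(0),4),"zmed",np.round(np.median(P[:,2]),4),rect(P))
H,S,V=[hsv[...,i].astype(int) for i in range(3)]
Z=X[...,2]
rep("counter",box(330,240,360,300))
rep("tray",box(130,145,220,265)&(H>95)&(S>150))
rep("mat",box(355,172,435,255)&(H>85)&(H<110)&(S>80)&(Z<.02))
rep("cap",box(255,150,300,190)&((H<8)|(H>172))&(S>150))
rep("captop",box(255,150,300,190)&((H<8)|(H>172))&(S>150)&(Z>.085))
rep("boxlid",box(240,140,345,210)&(Z>.04)&(Z<.058))
B=box(365,175,425,225)
rep("bridge",B&(Z>.055)&(Z<.078)); rep("grip",B&(Z>.115)); rep("pulall",B&(Z>.02))
rep("thermo",box(280,230,305,300)&(Z>.006))
for n,b in(("bottle",(290,80,325,118)),("jar",(190,92,230,130)),("vial",(165,115,190,138)),("magnet",(350,95,395,138)),("bigpuller",(430,155,505,210))): rep(n,box(*b)&(Z>.02))
cv2.imwrite("pics/crop1.png",cv2.resize(p[140:260,350:510],None,fx=4,fy=4,interpolation=cv2.INTER_CUBIC))
E
```

```text
counter 1790 mean [ 0.3379 -0.1455  0.0007] zmed 0.0007 (array([ 337.8, -145.7]), array([ 77.8, 156.1]), 88.4)
tray 5913 mean [0.5173 0.2994 0.0057] zmed 0.0049 (array([521.5, 297.4]), array([169.4, 254. ]), 85.7)
mat 2197 mean [ 0.4751 -0.2832  0.0045] zmed 0.0045 (array([ 483.7, -284.2]), array([133.6, 153.8]), 80.4)
cap 420 mean [0.5978 0.0178 0.0928] zmed 0.0929 (array([598.7,  17.7]), array([54.2, 56.2]), 45.3)
captop 418 mean [0.5979 0.018  0.0929] zmed 0.0929 (array([598.7,  17.7]), array([54.2, 56.2]), 45.3)
boxlid 2530 mean [ 0.5912 -0.0216  0.0508] zmed 0.0508 (array([594. , -13.9]), array([169.8, 119.8]), 80.3)
bridge 281 mean [ 0.5118 -0.2746  0.0654] zmed 0.0653 (array([ 511.7, -278.6]), array([86.5, 29.9]), 63.0)
grip 116 mean [ 0.5116 -0.2771  0.1258] zmed 0.1268 (array([ 511.7, -278.5]), array([25.5, 24.4]), 61.9)
pulall 465 mean [ 0.5122 -0.2735  0.0819] zmed 0.0668 (array([ 511.7, -278.5]), array([86.6, 29.9]), 63.0)
thermo 286 mean [ 0.3565 -0.0071  0.012 ] zmed 0.0122 (array([355.9,  -3. ]), array([ 50.1, 149.4]), 88.7)
bottle 525 mean [ 0.77   -0.0555  0.0947] zmed 0.0951 (array([776.9, -55.4]), array([49.3, 55.7]), 4.7)
jar 643 mean [0.7531 0.1912 0.0724] zmed 0.0837 (array([757.5, 194.4]), array([60.4, 59.9]), 10.7)
vial 207 mean [0.723  0.2771 0.0521] zmed 0.0511 (array([725.6, 280.4]), array([31.8, 35.8]), 49.9)
magnet 527 mean [ 0.7428 -0.2292  0.0296] zmed 0.0255 (array([ 744.3, -230.3]), array([44.4, 88.6]), 41.7)
bigpuller 1028 mean [ 0.5537 -0.4527  0.1059] zmed 0.0856 (array([ 559.5, -465.1]), array([ 41.5, 120.1]), 38.9)
```

View pics/crop1.png

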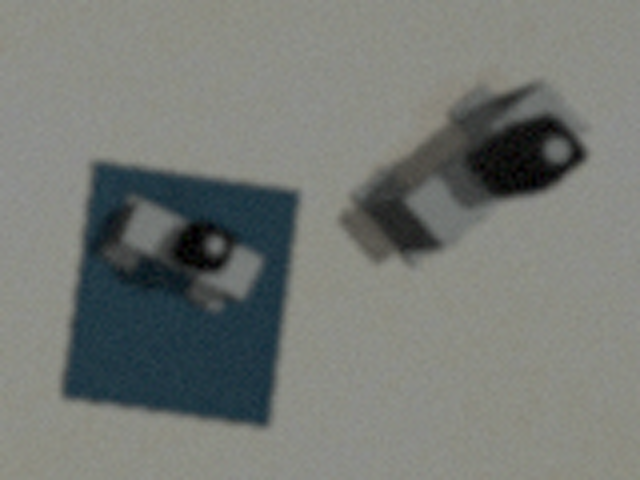

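The close crop confirms the choice. A measures 86.5 × 30 mm at (0.5117, -0.2785), with its y axis at 63°, and it is on the larger mat; B is 120 mm wide. The tool's y axis is already at about 63.5°, so I move over A now.

```bash
cat >> h.py <<'E'
def go(x,y,z,yaw=None):
    "distance to go: tool-axis shift as fractions of full scale; turn about tool z in rad to bring tool x to yaw (deg)"
    o=r.observe(); R=Ro.from_rotvec(o["ee_rot"]).as_matrix()
    d=R.T@(np.array([x,y,z])-o["tool_pos"])
    w=None
    if yaw is not None:
        c,s=np.cos(np.radians(yaw)),np.sin(np.radians(yaw)); G=np.array([[c,s,0],[s,-c,0],[0,0,-1]])
        w=np.round(Ro.from_matrix(R.T@G).as_rotvec()/.1,3)
    print("shift/FS",np.round(d/.5,4),"turn/FS",w,"t",o["clock"],"pos",np.round(o["tool_pos"],4),"yaw",np.round(np.degrees(np.arctan2(R[1,0],R[0,0])),2),"F",np.round(o["wrist_force"],2),"open",round(o["opening"],4))
E
a='[-0.0485,-0.0475,0,0,0,0,1]'; python3 -m creep '[[-0.0485,-0.0475,0,0,0,0,1],[-0.0485,-0.0475,0,0,0,0,1],[-0.0485,-0.0475,0,0,0,0,1],[-0.0485,-0.0475,0,0,0,0,1],[-0.0485,-0.0475,0,0,0,0,1],[-0.0485,-0.0475,0,0,0,0,1],[-0.0485,-0.0475,0,0,0,0,1],[-0.0485,-0.0475,0,0,0,0,1]]'
python3 -m creep '[[-0.0485,-0.0475,0,0,0,0,1],[-0.0485,-0.0475,0,0,0,0,1],[-0.0485,-0.0475,0,0,0,0,1],[-0.0485,-0.0475,0,0,0,0,1],[-0.0485,-0.0475,0,0,0,0,1],[-0.0485,-0.0475,0,0,0,0,1],[-0.0485,-0.0475,0,0,0,0,1],[-0.0485,-0.0475,0,0,0,0,1]]'
python3 -c 'from h import *; go(.5117,-.2785,.2,153)'
```

```text
clock: 0.9
tool_pos: [0.334, 0.2344, 0.2448]
ee_rot: [-0.718, -3.058, 0.001]
wrist_force: [0.5, -1.1, -0.1]
opening: 0.0856
gripper_force: 0.0
clock: 1.7
tool_pos: [0.4231, -0.022, 0.2449]
ee_rot: [-0.719, -3.058, -0.0]
wrist_force: [0.7, 0.8, -0.1]
opening: 0.0855
gripper_force: 0.0
shift/FS [-0.3873 -0.3802  0.0895] turn/FS [ 0.001 -0.006  0.093] t 1.7 pos [ 0.4231 -0.022   0.2449] yaw 153.53 F [ 0.71  0.77 -0.07] open 0.0855
```

```bash
python3 -m creep '[[-0.0485,-0.0475,0.015,0,0,0.093,1],[-0.0485,-0.0475,0.015,0,0,0,1],[-0.0485,-0.0475,0.015,0,0,0,1],[-0.0485,-0.0475,0.015,0,0,0,1],[-0.0485,-0.0475,0.015,0,0,0,1],[-0.0485,-0.0475,0.0145,0,0,0,1],[-0.0485,-0.0475,0,0,0,0,1],[-0.0475,-0.0475,0,0,0,0,1]]'
python3 - <<'E'
from h import *
import time
p,X=snap("wrist"); cv2.imwrite("pics/w1.png",p); Z=X[...,2]
m=(Z>.055)&(Z<.075);print(m.sum(),rect(X[m])); m=(Z>.115)&(Z<.14);print(m.sum(),rect(X[m]))
go(.5117,-.2785,.094,153)
E
```

```text
clock: 2.5
tool_pos: [0.5095, -0.2788, 0.1992]
ee_rot: [-0.733, -3.053, -0.002]
wrist_force: [0.9, 0.1, 0.2]
opening: 0.0858
gripper_force: 0.0
3230 (array([ 572.2, -200.7]), array([446.1, 191.4]), 51.9)
1563 (array([ 525., -356.]), array([ 33.6, 190.7]), 9.9)
shift/FS [0.0026 0.0115 0.2094] turn/FS [-0.034  0.009 -0.037] t 2.55 pos [ 0.5103 -0.2838  0.1987] yaw 152.79 F [ 1.07 -3.73  0.05] open 0.0856
```

View pics/w1.png

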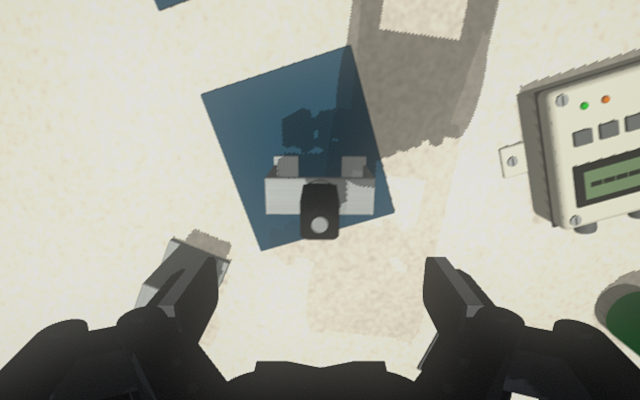

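The wrist view shows puller A square to the gripper: bridge at (320,195), grip top at (320,225), centred between the fingers. I descend partway, then re-measure.

```bash
python3 -m creep '[[0.0026,0,0.02,0,0,0,1],[0,0,0.025,0,0,0,1],[0,0,0.025,0,0,0,1],[0,0,0.02,0,0,0,1],[0,0,0,0,0,0,1],[0,0,0,0,0,0,1],[0,0,0,0,0,0,1],[0,0,0,0,0,0,1]]'
python3 - <<'E'
from h import *
p,X=snap("wrist"); Z=X[...,2]; N=np.hypot(X[...,0]-.5117,X[...,1]+.2785)<.055
m=(Z>.058)&(Z<.072)&N;print(m.sum(),rect(X[m])); m=(Z>.120)&(Z<.14)&N;print(m.sum(),X[m].mean(0),rect(X[m]))
m=(Z<.008)&(Z>.002)
go(.5117,-.2785,.094,153)
E
```

```text
clock: 3.35
tool_pos: [0.5089, -0.2773, 0.1565]
ee_rot: [0.733, 3.053, -0.001]
wrist_force: [-0.5, -0.4, -1.6]
opening: 0.0858
gripper_force: 0.0
4060 (array([ 511.5, -279. ]), array([86. , 30.3]), 62.5)
2127 [ 0.50965301 -0.27807617  0.12648915] (array([ 511. , -278.8]), array([24. , 23.7]), 62.9)
shift/FS [-0.006   0.0004  0.1249] turn/FS [-0.001  0.016  0.002] t 3.4 pos [ 0.5088 -0.2773  0.1564] yaw 153.01 F [ 0.77 -0.07  1.03] open 0.0854
```

```bash
python3 -m creep '[[-0.006,-0.001,0.02,0,0,0,1],[0,0,0.025,0,0,0,1],[0,0,0.03,0,0,0,1],[0,0,0.025,0,0,0,1],[0,0,0.02,0,0,0,1],[0,0,0.005,0,0,0,1],[0,0,0,0,0,0,0],[0,0,0,0,0,0,0]]' 60
python3 -m creep '[[0,0,0,0,0,0,0],[0,0,0,0,0,0,0],[0,0,0,0,0,0,0],[0,0,0,0,0,0,0],[0,0,0,0,0,0,0],[0,0,0,0,0,0,0],[0,0,0,0,0,0,0],[0,0,0,0,0,0,0]]'
python3 -c 'from h import *; go(.5112,-.2788,.220,175.7)'
```

```text
clock: 4.2
tool_pos: [0.5113, -0.2792, 0.0936]
ee_rot: [0.733, 3.054, -0.001]
wrist_force: [0.1, -0.4, -0.4]
opening: 0.059
gripper_force: 0.0
clock: 5.0
tool_pos: [0.5112, -0.2793, 0.0938]
ee_rot: [0.733, 3.054, -0.001]
wrist_force: [-0.3, -1.3, 5.2]
opening: 0.0234
gripper_force: 59.5
shift/FS [ 1.000e-04  7.000e-04 -2.523e-01] turn/FS [-0.005  0.014 -3.961] t 5.0 pos [ 0.5112 -0.2793  0.0938] yaw 153.01 F [-0.27 -1.27  5.17] open 0.0234
```

```bash
python3 -m creep '[[0,0,-0.02,0,0,0,0],[0,0,-0.04,0,0,0,0],[0,0,-0.05,0,0,-0.66,0],[0,0,-0.05,0,0,-0.66,0],[0,0,-0.05,0,0,-0.66,0],[0,0,-0.02,0,0,-0.66,0],[0,0,0,0,0,-0.66,0],[0,0,0,0,0,-0.66,0]]'
python3 -c 'from h import *; go(.504,.0256,.205,175.7)'
```

```text
clock: 5.8
tool_pos: [0.5107, -0.2784, 0.2078]
ee_rot: [-0.113, -3.139, -0.002]
wrist_force: [-1.1, -0.6, -2.5]
opening: 0.0235
gripper_force: 58.9
shift/FS [0.0572 0.6055 0.0063] turn/FS [ 0.01  -0.009  0.03 ] t 5.8 pos [ 0.5107 -0.2784  0.2078] yaw 175.87 F [-1.1  -0.6  -2.51] open 0.0235
```

```bash
python3 -m creep '[[0.0,0.03,0,0,0,0.03,0],[0.008,0.085,0,0,0,0,0],[0.01,0.1,0,0,0,0,0],[0.01,0.1,0,0,0,0,0],[0.01,0.1,0,0,0,0,0],[0.01,0.1,0,0,0,0,0],[0.006,0.06,0,0,0,0,0],[0.003,0.03,0,0,0,0,0]]'
python3 -m creep '[[0,0,0,0,0,0,0],[0,0,0,0,0,0,0],[0,0,0,0,0,0,0],[0,0,0,0,0,0,0],[0,0,0,0,0,0,0],[0,0,0,0,0,0,0],[0,0,0,0,0,0,0],[0,0,0,0,0,0,0]]'
python3 - <<'E'
from h import *
go(.504,.0256,.152,175.7)
p,X=snap("wrist"); cv2.imwrite("pics/w2.png",p); Z=X[...,2]; hsv=cv2.cvtColor(p,cv2.COLOR_BGR2HSV)
red=((hsv[...,0]<8)|(hsv[...,0]>172))&(hsv[...,1]>130)&(Z>.07)
print(red.sum(),rect(X[red]),X[red].min(0),X[red].max(0))
P=X[red&(Z>.08)]; A=np.c_[P*2,np.ones(len(P))]; s=np.linalg.lstsq(A,(P**2).sum(1),rcond=None)[0];print("sphere",s[:3],np.sqrt(s[3]+s[:3]@s[:3]))
m=(Z>.045)&(Z<.055)&(X[...,0]>.5)&(abs(X[...,1])<.15);print("lid",rect(X[m]),np.median(Z[m]))
E
```

```text
clock: 6.6
tool_pos: [0.5047, 0.0277, 0.2075]
ee_rot: [-0.118, -3.138, -0.002]
wrist_force: [0.1, -0.1, -2.0]
opening: 0.0235
gripper_force: 59.4
clock: 7.4
tool_pos: [0.5061, 0.0237, 0.2081]
ee_rot: [0.123, 3.139, 0.0]
wrist_force: [-0.1, 0.2, -1.8]
opening: 0.0233
gripper_force: 59.4
shift/FS [0.0045 0.0035 0.1121] turn/FS [ 0.001  0.    -0.034] t 7.4 pos [0.5061 0.0237 0.2081] yaw 175.5 F [-0.14  0.15 -1.84] open 0.0233Traceback (most recent call last):
  File "<stdin>", line 5, in <module>
    return umr_minimum(a, axis, None, out, keepdims, initial, where)
ValueError: zero-size array to reduction operation minimum which has no identity
```

View pics/w2.png

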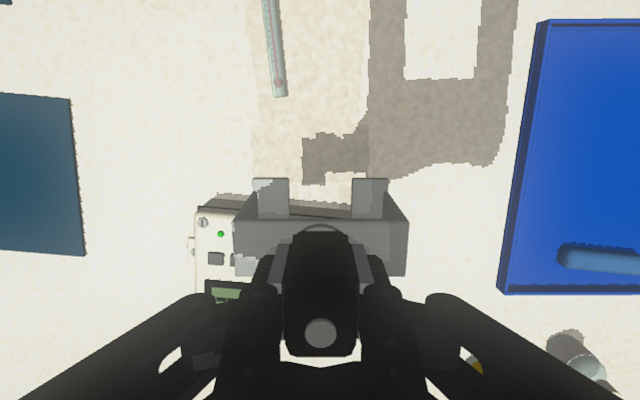

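The wrist view shows the puller held straight: feet at (270,195) and (370,195), box partly visible at (215,230), and the cap hidden behind the grip. I take the cap from the two fixed views, using a dome sphere fit and a circle fit.

```bash
python3 - <<'E'
from h import *
def red(n,p,X,b):
    hsv=cv2.cvtColor(p,cv2.COLOR_BGR2HSV); m=np.zeros((400,640),bool); m[b[1]:b[3],b[0]:b[2]]=1
    m&=((hsv[...,0]<8)|(hsv[...,0]>172))&(hsv[...,1]>120)&(hsv[...,2]>60)
    P=X[m&(X[...,2]>.07)]; A=np.c_[P*2,np.ones(len(P))]; s=np.linalg.lstsq(A,(P**2).sum(1),rcond=None)[0]
    print(n,len(P),"sphere",np.round(s[:3],4),round(np.sqrt(s[3]+s[:3]@s[:3]),4),"range",np.round(P.min(0),4),np.round(P.max(0),4))
    # silhouette mask: bounding circle; cast ray at centroid
    (u,v),rad=cv2.minEnclosingCircle(np.argwhere(m)[:,::-1].astype(np.float32)); 
    cm=cams.camera_model(n); f=200/np.tan(np.radians(cm["fovy"]/2)); 
    for uu,vv in((u,v),tuple(np.argwhere(m).mean(0)[::-1])):
        w=cm["R"].T@np.array([(uu-cm["cx"])/f,(vv-cm["cy"])/f,1]); c=-cm["R"].T@cm["t"]; print("  ray z=.08",np.round(c+w*(.08-c[2])/w[2],4),"px",round(uu),round(vv),"rad",round(rad,1))
for n,b in(("top",(255,150,300,190)),("scene",(320,205,360,240))):
    z=np.load(n+"0.npz"); red(n,z["p"],cloud(n,z["p"],z["d"]),b)
p,X=snap("scene"); red("scene",p,X,(320,205,360,240)); cv2.imwrite("pics/s1.png",cv2.resize(p[120:270,220:420],None,fx=4,fy=4))
p,X=snap("wrist"); Z=X[...,2]; o=r.observe()["tool_pos"]; N=(np.hypot(X[...,0]-o[0],X[...,1]-o[1])<.06)
m=N&(Z>.165)&(Z<.185); print("bridge",rect(X[m]),np.median(Z[m])); m=N&(Z>.11)&(Z<.13); print("feet",rect(X[m]),np.median(Z[m]))
go(.504,.0256,.152,175.7)
E
```

```text
top 428 sphere [0.5994 0.019  0.0596] 0.039 range [ 0.5696 -0.009   0.0842] [0.6269 0.0481 0.1009]
  ray z=.08 [0.5994 0.0194 0.08  ] px 278 169 rad 11.8
  ray z=.08 [0.5997 0.0191 0.08  ] px 278 169 rad 11.8
scene 263 sphere [0.5996 0.02   0.0611] 0.0381 range [ 0.574  -0.0115  0.0804] [0.6307 0.0506 0.0989]
  ray z=.08 [0.5955 0.0153 0.08  ] px 338 220 rad 10.7
  ray z=.08 [0.596  0.0161 0.08  ] px 338 220 rad 10.7
scene 263 sphere [0.6001 0.0198 0.0619] 0.0375 range [ 0.5727 -0.0132  0.0794] [0.6329 0.0505 0.1001]
  ray z=.08 [0.5955 0.0153 0.08  ] px 338 220 rad 10.7
  ray z=.08 [0.596  0.0161 0.08  ] px 338 220 rad 10.7
bridge (array([506.4,  24.6]), array([86.2, 30.5]), 85.4) 0.1793345249856322
feet (array([496.9,  25.5]), array([85.6, 26.8]), 85.4) 0.12341262682106845
shift/FS [0.0044 0.0031 0.1122] turn/FS [ 0.001  0.    -0.03 ] t 7.55 pos [0.5061 0.0239 0.2081] yaw 175.53 F [-0.34  0.34 -0.54] open 0.0234
```

View pics/s1.png

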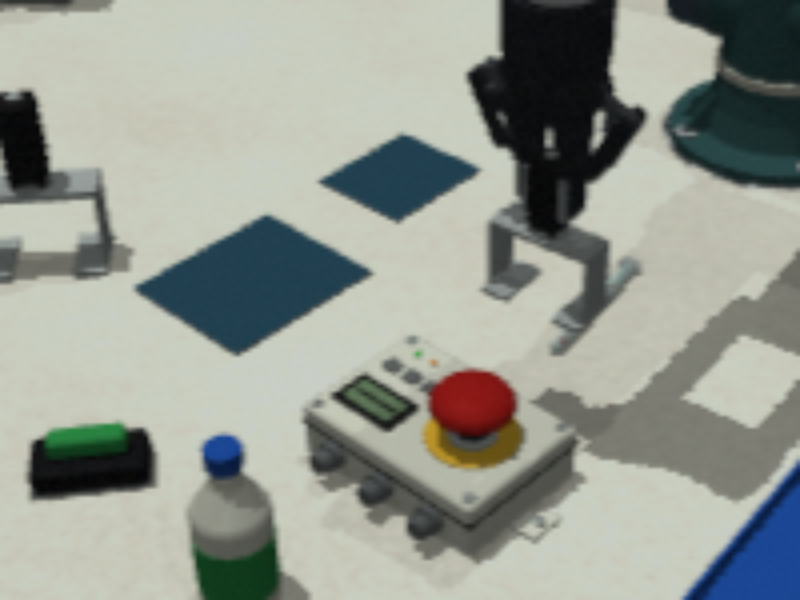

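The scene crop shows the puller level in front of the box, with the red cap at crop pixel (472,400) and a clear gap under its rim. The cap is at (0.5996, 0.0193). I lower the puller beside it.

```bash
python3 -m creep '[[0.003,0.0044,0.01,0,0,0,0],[0,0,0.025,0,0,0,0],[0,0,0.03,0,0,0,0],[0,0,0.027,0,0,0,0],[0,0,0.015,0,0,0,0],[0,0,0.005,0,0,0,0],[0,0,0,0,0,0,0],[0,0,0,0,0,0,0]]'
python3 - <<'E'
from h import *
go(.5994,.0187,.152)
p,X=snap("wrist"); Z=X[...,2]; o=r.observe()["tool_pos"]; N=(np.hypot(X[...,0]-o[0],X[...,1]-o[1])<.06)
m=N&(Z>.112)&(Z<.132); print("bridge",rect(X[m]),np.median(Z[m])); m=N&(Z>.06)&(Z<.08); print("feet",rect(X[m]),np.median(Z[m]))
E
```

```text
clock: 8.35
tool_pos: [0.5052, 0.0262, 0.1527]
ee_rot: [0.123, 3.138, 0.0]
wrist_force: [0.3, 0.3, -0.7]
opening: 0.0233
gripper_force: 59.4
shift/FS [-0.189  -0.0002  0.0017] turn/FS None t 8.35 pos [0.5052 0.0262 0.1527] yaw 175.52 F [ 0.31  0.29 -0.74] open 0.0233
bridge (array([505.3,  27.1]), array([86.3, 30.4]), 85.5) 0.12400561184186201
feet (array([496. ,  27.8]), array([86. , 26.7]), 85.5) 0.06806699254435256
```

```bash
python3 -m creep '[[-0.015,-0.001,0,0,0,0,0],[-0.03,0,0,0,0,0,0],[-0.03,0,0,0,0,0,0],[-0.03,0,0,0,0,0,0],[-0.03,0,0,0,0,0,0],[-0.03,0,0,0,0,0,0],[-0.015,0,0,0,0,0,0],[-0.009,0,0,0,0,0,0]]'
python3 -m creep '[[0,0,0,0,0,0,0],[0,0,0,0,0,0,0],[0,0,0,0,0,0,0],[0,0,0,0,0,0,0],[0,0,0,0,0,0,0],[0,0,0,0,0,0,0],[0,0,0,0,0,0,0],[0,0,0,0,0,0,0]]'
python3 - <<'E'
from h import *
go(.5994,.0187,.152)
p,X=snap("scene"); cv2.imwrite("pics/s2.png",cv2.resize(p[150:270,260:420],None,fx=5,fy=5))
E
```

```text
clock: 9.2
tool_pos: [0.5997, 0.0182, 0.1521]
ee_rot: [0.123, 3.139, 0.0]
wrist_force: [-1.2, 0.0, -1.5]
opening: 0.0235
gripper_force: 59.4
clock: 10.0
tool_pos: [0.5989, 0.0184, 0.1521]
ee_rot: [0.123, 3.139, 0.0]
wrist_force: [-0.6, 0.0, -1.3]
opening: 0.0236
gripper_force: 59.4
shift/FS [-0.001   0.0007  0.0002] turn/FS None t 10.0 pos [0.5989 0.0184 0.1521] yaw 175.53 F [-0.56  0.01 -1.27] open 0.0236
```

View pics/s2.png

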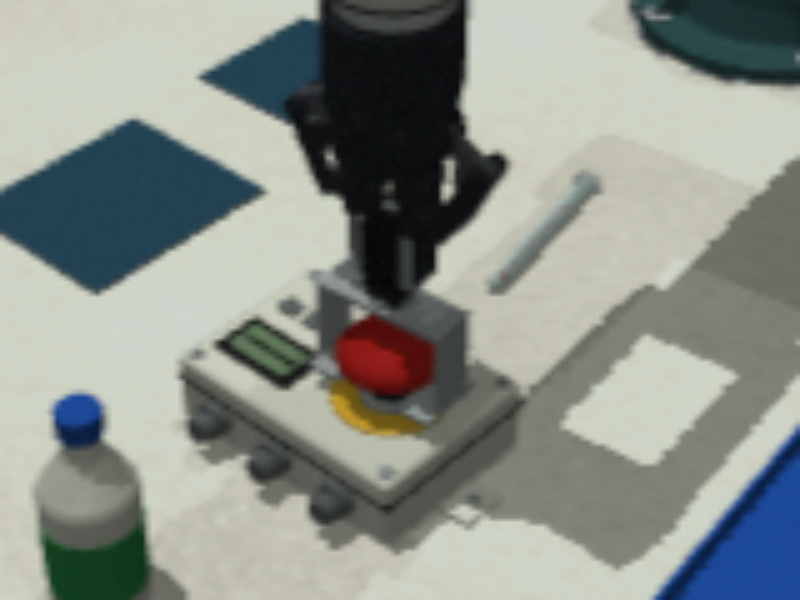

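The puller straddles the cap at crop pixel (388,350), with its feet under the rim and no contact force. Next is a slow straight pull.

```bash
python3 -m creep '[[-0.001,0,-0.005,0,0,0,0],[0,0,-0.006,0,0,0,0],[0,0,-0.006,0,0,0,0],[0,0,-0.005,0,0,0,0],[0,0,-0.004,0,0,0,0],[0,0,-0.003,0,0,0,0],[0,0,-0.003,0,0,0,0],[0,0,-0.003,0,0,0,0]]' 80
python3 -m creep '[[0,0,-0.004,0,0,0,0],[0,0,-0.004,0,0,0,0],[0,0,-0.004,0,0,0,0],[0,0,-0.004,0,0,0,0],[0,0,-0.006,0,0,0,0],[0,0,-0.008,0,0,0,0],[0,0,-0.008,0,0,0,0],[0,0,-0.006,0,0,0,0]]'
python3 -m creep '[[0,0,-0.008,0,0,0,0],[0,0,-0.015,0,0,0,0],[0,0,-0.015,0,0,0,0],[0,0,-0.015,0,0,0,0],[0,0,-0.01,0,0,0,0],[0,0,-0.005,0,0,0,0],[0,0,0,0,0,0,0],[0,0,0,0,0,0,0]]'
python3 - <<'E'
from h import *
go(.5994,.0187,.152)
p,X=snap("scene"); cv2.imwrite("pics/s3.png",cv2.resize(p[120:270,260:420],None,fx=4,fy=4))
E
```

```text
clock: 10.85
tool_pos: [0.5988, 0.0184, 0.1683]
ee_rot: [-0.123, -3.137, -0.0]
wrist_force: [0.7, 0.0, -5.6]
opening: 0.0231
gripper_force: 79.7
clock: 11.65
tool_pos: [0.5995, 0.0183, 0.1922]
ee_rot: [0.123, 3.139, 0.0]
wrist_force: [-0.3, -0.2, -2.1]
opening: 0.0231
gripper_force: 80.3
clock: 12.45
tool_pos: [0.5993, 0.0183, 0.2253]
ee_rot: [-0.123, -3.139, -0.0]
wrist_force: [-0.1, -0.5, -2.7]
opening: 0.0233
gripper_force: 80.3
shift/FS [-0.0003  0.0008  0.1465] turn/FS None t 12.45 pos [0.5993 0.0183 0.2253] yaw 175.53 F [-0.14 -0.55 -2.72] open 0.0233
```

View pics/s3.png

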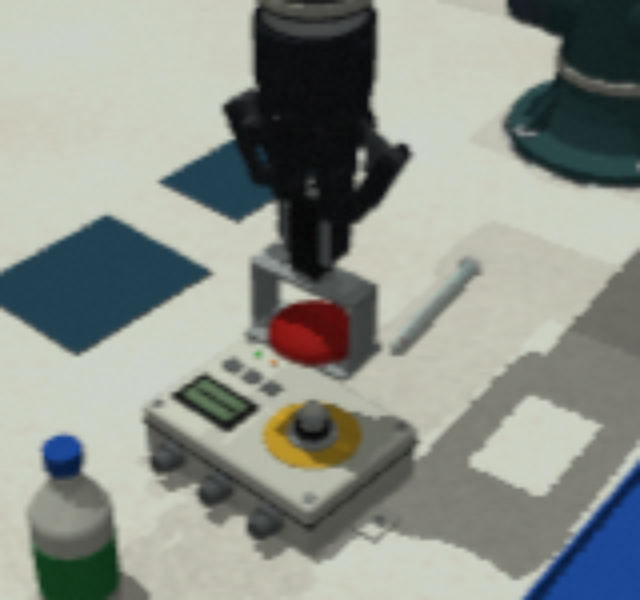

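The cap is off the stem and rides level in the puller at crop pixel (310,330); the bare stem is at (312,420). I carry it gently to the tray.

```bash
python3 -m creep '[[0.0037,0.01,0,0,0,0,0],[0.0073,0.02,0,0,0,0,0],[0.011,0.03,0,0,0,0,0],[0.0146,0.04,0,0,0,0,0],[0.0165,0.045,0,0,0,0,0],[0.0165,0.045,0,0,0,0,0],[0.0165,0.045,0,0,0,0,0],[0.0165,0.045,0,0,0,0,0]]'
python3 -m creep '[[0.0165,0.045,0,0,0,0,0],[0.0165,0.045,0,0,0,0,0],[0.0165,0.045,0,0,0,0,0],[0.0146,0.04,0,0,0,0,0],[0.0128,0.035,0,0,0,0,0],[0.009,0.025,0,0,0,0,0],[0.0073,0.02,0,0,0,0,0],[0.0037,0.01,0,0,0,0,0]]'
python3 -m creep '[[0,0,0,0,0,0,0],[0,0,0,0,0,0,0],[0,0,0.01,0,0,0,0],[0,0,0.02,0,0,0,0],[0,0,0.02,0,0,0,0],[0,0,0.02,0,0,0,0],[0,0,0.01,0,0,0,0],[0,0,0,0,0,0,0]]'
python3 - <<'E'
from h import *
go(.5215,.2974,.106)
p,X=snap("scene"); cv2.imwrite("pics/s4.png",cv2.resize(p[150:310,350:510],None,fx=4,fy=4))
P=X[180:310,370:500].reshape(-1,3); hsv=cv2.cvtColor(p,cv2.COLOR_BGR2HSV)[180:310,370:500].reshape(-1,3)
m=((hsv[:,0]<8)|(hsv[:,0]>172))&(hsv[:,1]>120)&(P[:,2]>.05); P=P[m]; print(len(P),P.mean(0),P.min(0),P.max(0))
A=np.c_[P*2,np.ones(len(P))]; s=np.linalg.lstsq(A,(P**2).sum(1),rcond=None)[0];print(s[:3])
E
```

```text
clock: 13.3
tool_pos: [0.5581, 0.1642, 0.2256]
ee_rot: [-0.121, -3.139, -0.001]
wrist_force: [1.0, 0.6, -2.0]
opening: 0.0226
gripper_force: 80.3
clock: 14.1
tool_pos: [0.5206, 0.2989, 0.2256]
ee_rot: [-0.121, -3.139, -0.0]
wrist_force: [0.5, 0.5, -2.4]
opening: 0.0232
gripper_force: 80.5
clock: 14.9
tool_pos: [0.5205, 0.2974, 0.1837]
ee_rot: [-0.123, -3.136, 0.002]
wrist_force: [-0.5, -0.1, -2.6]
opening: 0.023
gripper_force: 80.5
shift/FS [-0.0023  0.0004  0.1554] turn/FS None t 14.9 pos [0.5205 0.2974 0.1837] yaw 175.52 F [-0.51 -0.15 -2.6 ] open 0.023
339 [0.5282615  0.29896642 0.11257742] [0.49684314 0.26514959 0.1008106 ] [0.5510271 0.3278834 0.1209579]
[0.51956067 0.29826987 0.07998254]
```

View pics/s4.png

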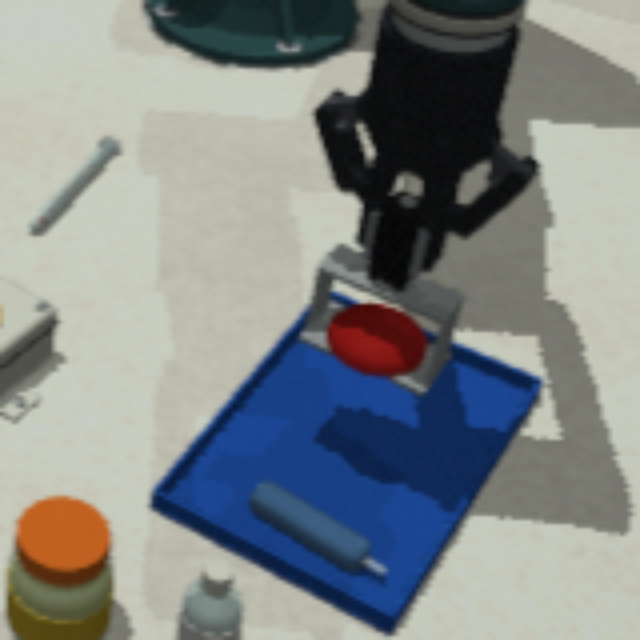

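The cap rides centred and level over the empty part of the tray at crop pixel (377,340), with the airstone well away at (310,525). I lower it, slowly at the end.

```bash
python3 -m creep '[[0,0,0.01,0,0,0,0],[0,0,0.02,0,0,0,0],[0,0,0.03,0,0,0,0],[0,0,0.03,0,0,0,0],[0,0,0.02,0,0,0,0],[0,0,0.015,0,0,0,0],[0,0,0.008,0,0,0,0],[0,0,0.004,0,0,0,0]]'
python3 -m creep '[[0,0,0.004,0,0,0,0],[0,0,0.004,0,0,0,0],[0,0,0.004,0,0,0,0],[0,0,0.004,0,0,0,0],[0,0,0.004,0,0,0,0],[0,0,0.004,0,0,0,0],[0,0,0.004,0,0,0,0],[0,0,0.003,0,0,0,0]]'
python3 -m creep '[[0,0,0,0,0,0,0],[0,0,0,0,0,0,0],[0,0,0,0,0,0,0],[0,0,0,0,0,0,0],[0,0,0,0,0,0,0],[0,0,0,0,0,0,0],[0,0,0,0,0,0,0],[0,0,0,0,0,0,0]]'
python3 - <<'E'
from h import *
go(.5215,.2974,.0995)
p,X=snap("scene"); cv2.imwrite("pics/s5.png",cv2.resize(p[170:310,370:500],None,fx=4,fy=4))
P=X[180:310,370:500].reshape(-1,3); hsv=cv2.cvtColor(p,cv2.COLOR_BGR2HSV)[180:310,370:500].reshape(-1,3)
m=((hsv[:,0]<8)|(hsv[:,0]>172))&(hsv[:,1]>120); P=P[m]; print(len(P),P.min(0),P.max(0))
A=np.c_[P*2,np.ones(len(P))]; s=np.linalg.lstsq(A,(P**2).sum(1),rcond=None)[0];print(s[:3])
E
```

```text
clock: 15.75
tool_pos: [0.5212, 0.2977, 0.1166]
ee_rot: [-0.123, -3.139, 0.0]
wrist_force: [-0.5, 0.5, -2.5]
opening: 0.0235
gripper_force: 80.5
clock: 16.55
tool_pos: [0.5213, 0.2978, 0.1016]
ee_rot: [0.123, 3.139, 0.0]
wrist_force: [0.5, -0.1, -1.7]
opening: 0.0229
gripper_force: 80.5
clock: 17.35
tool_pos: [0.5212, 0.2978, 0.1016]
ee_rot: [0.123, 3.139, 0.0]
wrist_force: [0.6, -0.7, -2.2]
opening: 0.0229
gripper_force: 80.5
shift/FS [-0.0006 -0.0007  0.0042] turn/FS None t 17.35 pos [0.5212 0.2978 0.1016] yaw 175.52 F [ 0.6  -0.74 -2.2 ] open 0.0229
316 [nan nan nan] [nan nan nan]
 ** On entry to DLASCL parameter number  4 had an illegal value
 ** On entry to DLASCL parameter number  4 had an illegal valueTraceback (most recent call last):
  File "<stdin>", line 6, in <module>
    x, resids, rank, s = _umath_linalg.lstsq(a, b, rcond,
                         ~~~~~~~~~~~~~~~~~~~^^^^^^^^^^^^^
                                             signature=signature)
                                             ^^^^^^^^^^^^^^^^^^^^
    raise LinAlgError("SVD did not converge in Linear Least Squares")
numpy.linalg.LinAlgError: SVD did not converge in Linear Least Squares
```

View pics/s5.png

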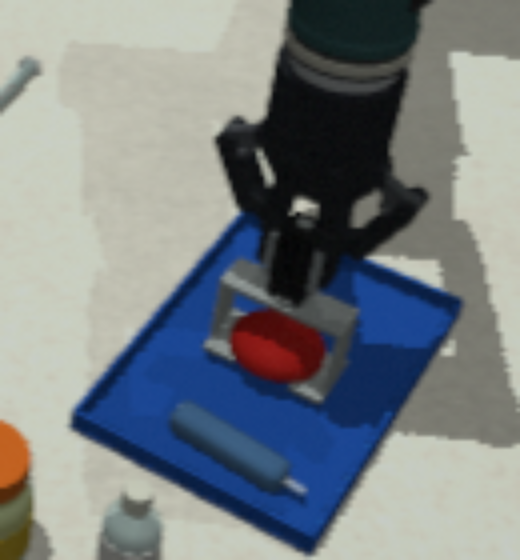

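The cap sits on the tray floor, dome up, at crop pixel (277,345), with the feet just below its rim. I lower 2 mm more, then draw the puller straight out toward -x.

```bash
python3 -m creep '[[0,0,0.002,0,0,0,0],[0,0,0.002,0,0,0,0],[0,0,0,0,0,0,0],[0,0,0,0,0,0,0],[0,0,0,0,0,0,0],[0.005,0,0,0,0,0,0],[0.01,0,0,0,0,0,0],[0.01,0,0,0,0,0,0]]'
python3 - <<'E'
from h import *
go(.5215,.2974,.0995)
p,X=snap("scene")
P=X[180:310,370:500].reshape(-1,3); hsv=cv2.cvtColor(p,cv2.COLOR_BGR2HSV)[180:310,370:500].reshape(-1,3)
m=((hsv[:,0]<8)|(hsv[:,0]>172))&(hsv[:,1]>120)&np.isfinite(P[:,2]); P=P[m]; print(len(P),P.min(0),P.max(0))
A=np.c_[P*2,np.ones(len(P))]; s=np.linalg.lstsq(A,(P**2).sum(1),rcond=None)[0];print(s[:3])
E
```

```text
clock: 18.2
tool_pos: [0.5083, 0.2988, 0.0996]
ee_rot: [-0.123, -3.139, -0.0]
wrist_force: [-0.0, -0.3, -2.3]
opening: 0.0235
gripper_force: 80.5
shift/FS [-0.0266 -0.0007  0.0002] turn/FS None t 18.2 pos [0.5083 0.2988 0.0996] yaw 175.52 F [-0.03 -0.28 -2.25] open 0.0235
320 [0.49036822 0.2629685  0.01489284] [0.55261963 0.32875549 0.04076756]
[0.52024533 0.2987494  0.0011555 ]
```

```bash
python3 -m creep '[[0.015,0,0,0,0,0,0],[0.02,0,0,0,0,0,0],[0.02,0,0,0,0,0,0],[0.02,0,0,0,0,0,0],[0.02,0,0,0,0,0,0],[0.02,0,0,0,0,0,0],[0.015,0,0,0,0,0,0],[0.004,0,0,0,0,0,0]]'
python3 - <<'E'
from h import *
go(.44,.2974,.0995)
p,X=snap("scene"); cv2.imwrite("pics/s6.png",cv2.resize(p[170:310,370:500],None,fx=4,fy=4))
P=X[180:310,370:500].reshape(-1,3); hsv=cv2.cvtColor(p,cv2.COLOR_BGR2HSV)[180:310,370:500].reshape(-1,3)
m=((hsv[:,0]<8)|(hsv[:,0]>172))&(hsv[:,1]>120)&np.isfinite(P[:,2]); P=P[m]; print(len(P),P.min(0),P.max(0))
A=np.c_[P*2,np.ones(len(P))]; s=np.linalg.lstsq(A,(P**2).sum(1),rcond=None)[0];print(s[:3])
E
```

```text
clock: 19.05
tool_pos: [0.441, 0.3041, 0.0996]
ee_rot: [-0.122, -3.139, -0.0]
wrist_force: [0.5, -1.1, -2.5]
opening: 0.0231
gripper_force: 80.5
shift/FS [ 0.0009 -0.0135  0.0003] turn/FS None t 19.05 pos [0.441  0.3041 0.0996] yaw 175.57 F [ 0.47 -1.06 -2.48] open 0.0231
316 [0.49393774 0.26748629 0.02016404] [0.55325617 0.3279343  0.0410149 ]
[0.52106501 0.29885212 0.00335925]
```

View pics/s6.png

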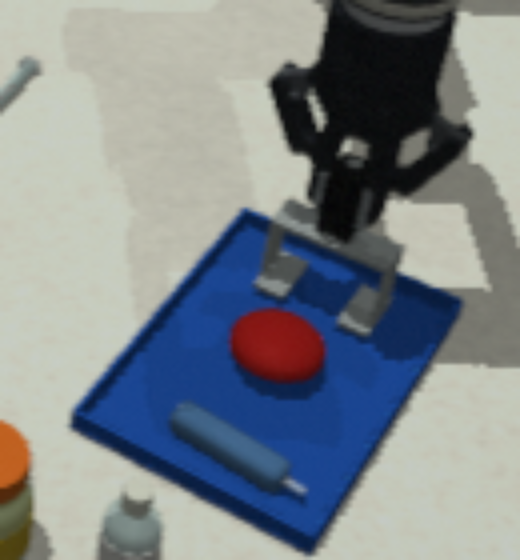

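The puller is clear: its feet are at crop pixels (280,275) and (360,310), and the cap stays at (277,345). I lift and return to the mat centre.

```bash
python3 -m creep '[[0,0,-0.01,0,0,0,0],[0,0,-0.03,0,0,0,0],[0,0,-0.05,0,0,0,0],[0,0,-0.05,0,0,0,0],[0,0,-0.05,0,0,0,0],[-0.005,-0.03,-0.04,0,0,0,0],[-0.01,-0.06,-0.01,0,0,0,0],[-0.012,-0.08,0,0,0,0,0]]'
python3 -m creep '[[-0.014,-0.09,0,0,0,0,0],[-0.014,-0.09,0,0,0,0,0],[-0.014,-0.09,0,0,0,0,0],[-0.014,-0.09,0,0,0,0,0],[-0.014,-0.09,0,0,0,0,0],[-0.014,-0.09,0,0,0,0,0],[-0.014,-0.09,0,0,0,0,0],[-0.014,-0.09,0,0,0,0,0]]'
python3 -m creep '[[-0.012,-0.08,0,0,0,0,0],[-0.012,-0.07,0,0,0,0,0],[-0.008,-0.05,0,0,0,0,0],[-0.005,-0.04,0,0,0,0,0],[-0.003,-0.02,0,0,0,0,0],[0,0,0,0,0,0,0],[0,0,0,0,0,0,0],[0,0,0,0,0,0,0]]'
python3 -c 'from h import *; go(.4837,-.2842,.0945,175.5)'
```

```text
clock: 19.9
tool_pos: [0.4502, 0.2185, 0.2231]
ee_rot: [0.119, 3.134, 0.004]
wrist_force: [-0.0, -1.2, -1.9]
opening: 0.0233
gripper_force: 80.6
clock: 20.7
tool_pos: [0.4769, -0.1475, 0.2215]
ee_rot: [0.124, 3.136, -0.001]
wrist_force: [1.2, 0.9, -1.2]
opening: 0.0227
gripper_force: 80.6
clock: 21.5
tool_pos: [0.4865, -0.275, 0.2198]
ee_rot: [0.12, 3.139, 0.001]
wrist_force: [0.3, 1.0, -2.6]
opening: 0.0235
gripper_force: 80.5
shift/FS [ 0.0042 -0.0189  0.2505] turn/FS [0.006 0.002 0.02 ] t 21.5 pos [ 0.4865 -0.275   0.2198] yaw 175.61 F [ 0.29  0.98 -2.59] open 0.0235
```

```bash
python3 -m creep '[[0.004,-0.019,0.02,0,0,0,0],[0,0,0.04,0,0,0,0],[0,0,0.05,0,0,0,0],[0,0,0.05,0,0,0,0],[0,0,0.04,0,0,0,0],[0,0,0.02,0,0,0,0],[0,0,0.01,0,0,0,0],[0,0,0.004,0,0,0,0]]'
python3 -m creep '[[0,0,0.004,0,0,0,0],[0,0,0.004,0,0,0,0],[0,0,0.004,0,0,0,0],[0,0,0.003,0,0,0,0],[0,0,0.002,0,0,0,0],[0,0,0,0,0,0,0],[0,0,0,0,0,0,0],[0,0,0,0,0,0,0]]'
python3 -c 'from h import *; go(.4837,-.2842,.0938,175.5)'
```

```text
clock: 22.3
tool_pos: [0.4837, -0.2856, 0.1025]
ee_rot: [0.122, 3.139, -0.0]
wrist_force: [0.1, -0.7, -2.3]
opening: 0.0231
gripper_force: 80.6
clock: 23.1
tool_pos: [0.4836, -0.2856, 0.0941]
ee_rot: [0.123, 3.139, 0.0]
wrist_force: [0.1, 0.1, -1.0]
opening: 0.0228
gripper_force: 80.8
shift/FS [0.0001 0.0028 0.0005] turn/FS [0.001 0.001 0.004] t 23.1 pos [ 0.4836 -0.2856  0.0941] yaw 175.53 F [ 0.14  0.07 -1.04] open 0.0228
```

```bash
python3 -m creep '[[0,0,0.001,0,0,0,0],[0,0,0,0,0,0,0],[0,0,0,0,0,0,0.5],[0,0,0,0,0,0,0.8],[0,0,0,0,0,0,0.8],[0,0,0,0,0,0,0.8],[0,0,0,0,0,0,0.8],[0,0,0,0,0,0,0.8]]'
python3 -m creep '[[0,0,-0.01,0,0,0,0.8],[0,0,-0.03,0,0,0,0.8],[0,0,-0.05,0,0,0,0.8],[0,0,-0.05,0,0,0,0.8],[0,0,-0.05,0,0,0,0.8],[0,0,-0.05,0,0,0,0.8],[0,0,-0.03,0,0,0,0.8],[0.0,0,0,0,0,0,0.8]]'
python3 -m creep '[[0.02,0,0,0,0,0,0.8],[0.04,0,0,0,0,0,0.8],[0.06,0,0,0,0,0,0.8],[0.06,0,0,0,0,0,0.8],[0.04,0,0,0,0,0,0.8],[0.02,0,0,0,0,0,0.8],[0,0,0,0,0,0,0.8],[0.0,0,0,0,0,0,0.8]]'
python3 - <<'E'
from h import *
p,X=snap("top"); cv2.imwrite("pics/t9.png",p); Z=X[...,2]; N=np.hypot(X[...,0]-.4836,X[...,1]+.2856)<.06
for a,b in((.055,.075),(.12,.14)): m=N&(Z>a)&(Z<b); print(m.sum(),rect(X[m]),np.median(Z[m]))
hsv=cv2.cvtColor(p,cv2.COLOR_BGR2HSV); m=((hsv[...,0]<8)|(hsv[...,0]>172))&(hsv[...,1]>120)&(np.hypot(X[...,0]-.52,X[...,1]-.298)<.06)
print("cap",rect(X[m]),np.nanmax(Z[m])); go(.4837,-.2842,.0938,175.5)
E
```

```text
clock: 23.9
tool_pos: [0.4836, -0.2856, 0.0936]
ee_rot: [0.123, 3.139, 0.0]
wrist_force: [-0.2, 0.0, -1.2]
opening: 0.0684
gripper_force: 0.0
clock: 24.7
tool_pos: [0.4847, -0.2864, 0.2326]
ee_rot: [0.122, 3.133, -0.006]
wrist_force: [0.4, 0.4, 0.1]
opening: 0.0684
gripper_force: 0.0
clock: 25.5
tool_pos: [0.3641, -0.2761, 0.2279]
ee_rot: [-0.123, -3.139, -0.001]
wrist_force: [0.3, 0.2, 0.1]
opening: 0.0683
gripper_force: 0.0
259 (array([ 484.3, -284.6]), array([86.3, 29.8]), 85.0) 0.06542911964104138
101 (array([ 484.8, -283.9]), array([23.2, 23.8]), 88.3) 0.12691237163633565
cap (array([518.6, 295.6]), array([55.7, 56.5]), 72.2) 0.04265397995991339
shift/FS [-0.2392  0.0024  0.2684] turn/FS [ 0.007 -0.002  0.007] t 25.55 pos [ 0.3644 -0.2762  0.228 ] yaw 175.54 F [-0.45  0.43 -0.1 ] open 0.0682
```

View pics/t9.png

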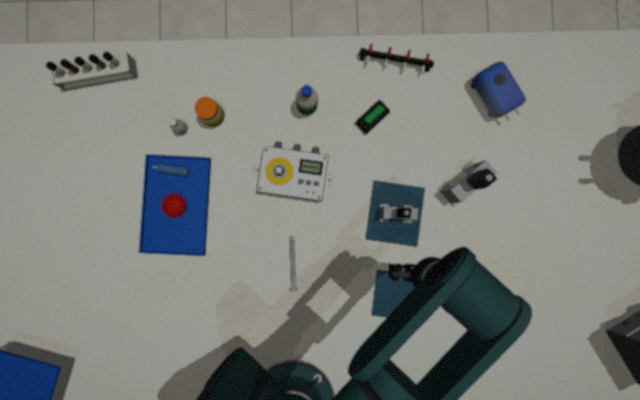

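The final top view shows the cap in the tray at (174,206), the puller upright on the large mat at (397,213), the bystanders unmoved and the arm clear. I hand it in.

```bash
python3 -c 'from cell import r; print(r.hand_in())'
```

```text
the job is handed in; nothing more can be done
None
```

The job is handed in after about 26 s (no verdict came back): the last top view shows the cap dome up in the rinse tray, the puller upright on the larger mat, and everything else where it was.

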